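# Load a long LED module from the slotted rack onto the measuring stage

## Task

Draw the long LED module up out of the slotted rack without jamming it and stand it on the sloped stand, emitter face outward, and let go of it. Then take it again and lay it down emitter face up between the stops of the measuring stage. Leave the two short modules in the rack and the other things on the bench where they are, and do not drop the module.

Things in the scene. Friction and masses are not known exactly. Their poses are not given: they have to be found in the camera images.
- long_module: Long LED module: aluminium plate 56 mm wide, 8 thick, 110 long, 0.13 kg, upright in a rack slot, 30 mm taller than the two 80 mm ones. Emitter face: white with one round yellow emitter; back: bare. Origin: middle of the lower short edge (mid width, mid thickness). x along the width, y out of the emitter face, z along the length to the upper edge.
- module_mid (a point): Centre of the long module's plate, 55 mm along its z from its origin.
- rack: Fixed black rack, 92 (x) x 150 (y) x 65 mm high. Grooved walls facing across x (47 mm clear between) hold modules upright by their side edges in three slots at y = -50, 0, +50 mm, emitter face to rack +y, width along x. Slots: 12 mm wide in y, 1.5 mm spare at each side edge, floor at 10 mm height. Origin: centre of its underside.
- rack_top (a point): Middle of the rack at the height of its walls' top, 65 mm above the table. The long module's upper edge stands at 120 mm, the short ones' at 90 mm.
- short_a: Short LED module, 56 x 8 x 80 mm, aluminium, white face with nine small emitters; stands in a slot of the rack. Origin and axes as for the long module.
- short_b: The other short LED module, like short_a.
- stand: Fixed sloped stand: aluminium back plate 36 mm wide, 68 long, leaning at 45 degrees, with a ledge 50 mm wide, 14 deep, square to it at its foot. Slope rises towards stand -y, open side faces +y and up, x runs along the ledge. Base plate 70 x 120 x 8 mm. Origin: on the table under the stand, 35 mm in -y and 30 mm below the corner of plate and ledge.
- stand_foot (a point): Where the long module's origin lies when seated on the stand: lower short edge on the ledge, back on the plate, its y axis along stand (0, 0.707, 0.707), its z axis along (0, -0.707, 0.707).
- stand_mid (a point): Where the long module's centre lies when seated on the stand, 55 mm up the slope from stand_foot. The module then overhangs the back plate by 10 mm at each side and 42 mm at the upper end.
- stage: Fixed measuring stage: black base 120 x 170 x 12 mm, aluminium pedestal 34 (x) x 100 mm (y, the long axis), top 35 mm above the table. Steel stops 5 mm higher than the pedestal bound a place 61 x 115 mm: one 24 mm wide in the middle of each end, two 12 mm long on each long side, 40 mm either side of its middle. Origin: centre of its underside.
- stage_mid (a point): Where the long module's centre lies when laid in the stage, 39 mm above the table. It then overhangs the pedestal by 11 mm along each long side; the middle 68 mm between the side stops is open for fingers.
- screwdriver: Bystander: loose screwdriver, 180 mm, lying on the table. Origin under its middle.
- tape: Bystander: loose paper tape roll, 84 mm diameter, 24 mm high. Origin: centre of its underside.
- cleaner: Bystander: loose white bottle, 48 mm diameter, 110 mm high. Origin: centre of its underside.
- caliper: Bystander: loose steel caliper, 180 mm long, lying flat. Origin under its middle.
- mouse: Bystander: loose black computer mouse, 105 x 60 x 30 mm. Origin: centre of its underside.

How it is judged:
By the outcome, as a careful person would: the job done as asked, in the order asked, and still so for the second after the job is handed in, with the robot touching nothing.
It also fails if it takes over 70 s, if anything falls off the work surface, if the arm or the gripper's body presses on something with over 40 N, if the wrist force passes 120 N, or if a joint passes its speed limit or range.

## Robot

A 6-joint arm with a two-finger parallel gripper is mounted at the origin on the work surface. World frame = base frame: x ahead of the robot, y to its left, z up, the work surface at z = 0. Lengths are in m, angles in rad, forces in N, time in s.
With the tool pointing down it reaches from about 0.4 to 0.925 m from the base axis. Payload 12.5 kg.
Tool frame: the origin (TCP) lies between the finger pads; the fingertips stand 25 mm ahead of it and the grasp point (between the pads) lies 6 mm ahead of it (tip_extent is the z of the fingertips in the tool frame, in m); z points along the fingers, y is the direction in which the jaws open and shut (so a half turn about z gives the same grasp; the last joint's range is limited). The gripper opens to 95 mm and grips with 3 to 60 N. Pads are 20 mm wide; open, the fingers measure 119 mm over their backs; the gripper's body (75 mm by 180 mm) begins 59 mm behind the grasp point.
Start: joints at [-1.298, 0.491, 1.559, -0, 1.092, -0.106], TCP at [0.231, -0.581, 0.24] pointing down, gripper open.
Joint ranges: [-3.1, 3.1], [-0.84, 2.19], [0.05, 2.79], [-1.13, 4.28], [0.06, 2.93], [-2.69, 2.69]. Speed limits (rad/s): [2.22, 2.22, 2.79, 3.14, 3.14, 3.14].

## Interface

Orientations are given as a unit quaternion [w, x, y, z].
In Python, from station import get_obs, snapshot, camera_model, hand_in, tip_extent gives the robot as it stands.
- The arm moves only by the tool drive_tool, never from a script. Its argument "deltas" is a list of rows, each a list of 3 entries, a list of its own where there are three numbers: the shift along the tool's x, y, z in m, then the turn, a rotation vector about the tool's x, y, z in degrees, then the closure in counts, from 0 (fully open) to 255 (shut). A call has 1 to 20 rows; each row is the pose to reach, as a shift and turn from the pose commanded when the call began, along the tool's axes at that moment; what a row does not reach only later rows make up. A row lasts 1/10 s, in which the tool goes at most 50 mm and 8.59 degrees, less where a joint would pass 70% of its speed; a pose out of reach is approached as far as the arm can. A call with a gripper value outside its range is refused whole. The fingers move at their own pace and stop on an object; the grip force is fixed at half the most. Time passes only in rows, so rows that repeat a pose let the fingers close. It gives the time, the measured TCP pose, the force and the opening at its end, in the units of the state.
- get_obs(): the state, without advancing time (a new reading comes with each control period).
- snapshot(name): name is "scene" or "top"; returns the picture (400x640x3 uint8, blue, green, red); there is no depth.
- camera_model(name): a dict with "mtx" (3x3 intrinsics, pixels), "distortion" ([k1, k2, p1, p2, k3] as OpenCV has them; the pictures are not rectified), "position" and "orientation" of the camera in the world. Camera axes: x right, y down, z forward; pixel columns grow to the right and rows downward; lengths in m; the calibration is good to about 2 mm. A picture is of the moment at which its call begins. camera_model takes no time and is no camera call.
- hand_in(): hands the job in, once; it reports no verdict.
The state is a dict: "time_s": time; "joint_pos": joint angles; "joint_velocities": joint speeds; "tau": joint torques, N m; "tcp_pos": TCP position; "ee_rot": TCP orientation; "wrist_force": force on the tool from outside, world axes, zero at the start; "wrist_torque": the same for the moment, N m; "finger_gap": finger opening in m.
Only numpy, scipy, OpenCV 4.12 (cv2) and the standard library are available. Lean on these libraries where they do the work, as an engineer would, in place of code of your own. Each camera call takes 0.05 s, during which the arm holds its last target. There are 200 camera calls.

## Working session

There is one attempt and no reset: what is moved stays moved. The work goes in short steps, Python scripts to look and compute and a tool call to move; the robot and the scene stay as the last step left them, time stands still between calls to the robot, and variables do not carry over. Pictures are saved under pics/ and viewed, about 8 in all and at most 12, crops included, and the job is handed in when it is done.

Besides the shell and the picture viewer there is one more tool, called after "Request:" in YAML: its name, and indented under it one key for each argument. drive_tool: Moves the arm, as the interface text tells. Its arguments: {"type":"object","properties":{"deltas":{"type":"array"}},"required":["deltas"]}

```bash
mkdir -p pics; ls
python3 - <<'E'
from station import *
import cv2
print(get_obs()); print(tip_extent)
for n in("scene","top"):
    print(n,camera_model(n)); cv2.imwrite(f"pics/{n}0.png",snapshot(n))
E
```

```text
pics
{'time_s': 0.0, 'joint_pos': array([-1.29760607e+00,  4.91575203e-01,  1.55944903e+00, -4.22242235e-05,
        1.09170837e+00, -1.05607228e-01]), 'joint_velocities': array([-0.00115705,  0.00173666,  0.00019299, -0.00219118,  0.00049155,
       -0.00043642]), 'tau': array([ 1.01998348e-04, -6.12650514e+01, -2.58181536e+01,  6.92732655e-02,
        4.82646713e-02, -6.94824030e-05]), 'tcp_pos': array([ 0.23107617, -0.58047892,  0.23905216]), 'ee_rot': array([-5.66407245e-04,  9.82115616e-01,  1.88277963e-01, -6.63671210e-05]), 'wrist_force': array([ 0.65020896, -0.36186931,  0.90680567]), 'wrist_torque': array([0.02794823, 0.01305013, 0.01121698]), 'finger_gap': 0.09473511615223217}
0.025
scene {'mtx': array([[453.78413456,   0.        , 316.46028361],
       [  0.        , 453.78413456, 200.50240161],
       [  0.        ,   0.        ,   1.        ]]), 'distortion': array([-0.07941406,  0.        ,  0.        ,  0.        ,  0.        ]), 'position': array([1.05738848, 0.74962398, 0.95724425]), 'orientation': array([-0.11174297,  0.24888117,  0.87837704, -0.39246075])}
top {'mtx': array([[486.14772887,   0.        , 320.10688499],
       [  0.        , 486.14772887, 203.22345687],
       [  0.        ,   0.        ,   1.        ]]), 'distortion': array([-0.1035797,  0.       ,  0.       ,  0.       ,  0.       ]), 'position': array([ 0.36906081, -0.09883834,  1.47286627]), 'orientation': array([ 0.04360956, -0.69496654,  0.71662068, -0.03968021])}
```

View pics/scene0.png

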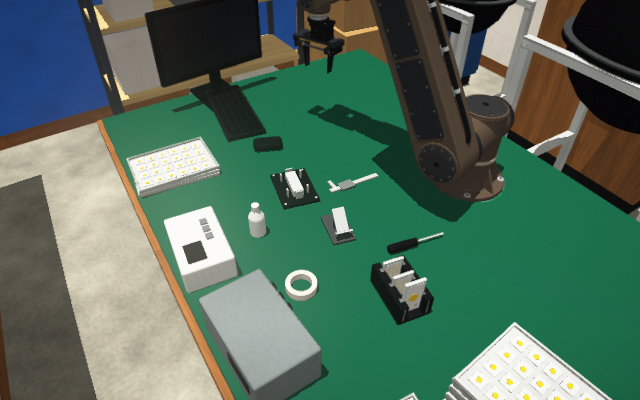

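View pics/top0.png

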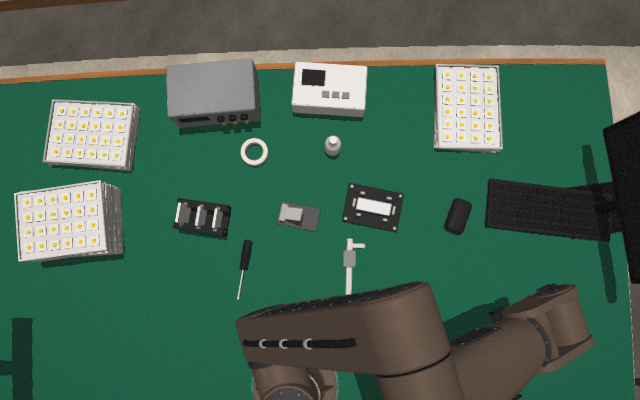

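The rack is at top (202,218) and scene (402,290). The stand is at top (298,216) and scene (338,225). The stage is at top (374,207) and scene (295,187). The long module, with one round emitter, is in the rack slot nearest the scene camera. I'll zoom in with a composite.

```bash
cat > h.py <<'E'
import numpy as np, cv2
from station import *
from scipy.spatial.transform import Rotation as R
def cam(n):
    m=camera_model(n); q=m["orientation"]
    return m["mtx"],m["distortion"],np.array(m["position"]),R.from_quat([q[1],q[2],q[3],q[0]]).as_matrix()
def ray(n,px):
    K,d,p,r=cam(n); u=cv2.undistortPoints(np.array(px,float).reshape(-1,1,2),K,d)[:,0]
    v=np.c_[u,np.ones(len(u))]@r.T
    return p,v
def plane(n,px,z):
    p,v=ray(n,px); return p+v*((z-p[2])/v[:,2])[:,None]
def tri(a,b):  # scene px, top px
    p,v=ray("scene",a); q,w=ray("top",b); out=[]
    for i in range(len(v)):
        s=np.linalg.lstsq(np.c_[v[i],-w[i]],q-p,rcond=None)[0]
        A=p+s[0]*v[i];B=q+s[1]*w[i]; out.append([*((A+B)/2),np.linalg.norm(A-B)])
    return np.array(out)
def proj(n,X):
    K,d,p,r=cam(n); X=np.array(X,float).reshape(-1,3)
    rv=cv2.Rodrigues(r.T)[0]; return cv2.projectPoints(X,rv,-r.T@p,K,d)[0][:,0]
def crop(n,x,y,w,h,s,img=None):
    im=snapshot(n) if img is None else img
    return cv2.resize(im[y:y+h,x:x+w],None,fx=s,fy=s,interpolation=cv2.INTER_CUBIC)
E
python3 - <<'E'
from h import *
t=cv2.imread("pics/top0.png"); s=cv2.imread("pics/scene0.png")
o=np.zeros((600,800,3),np.uint8)
a=crop("",165,190,100,60,4,t); o[:240,:400]=a       # rack top
b=crop("",360,245,90,90,4,s); o[240:600,:360]=b     # rack scene
c=crop("",270,180,140,60,2.85,t); o[:171,400:799]=c
d=crop("",262,160,100,90,4,s); o[240:600,400:800]=d
cv2.imwrite("pics/c1.png",o)
E
```

```text
(no output)
```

View pics/c1.png

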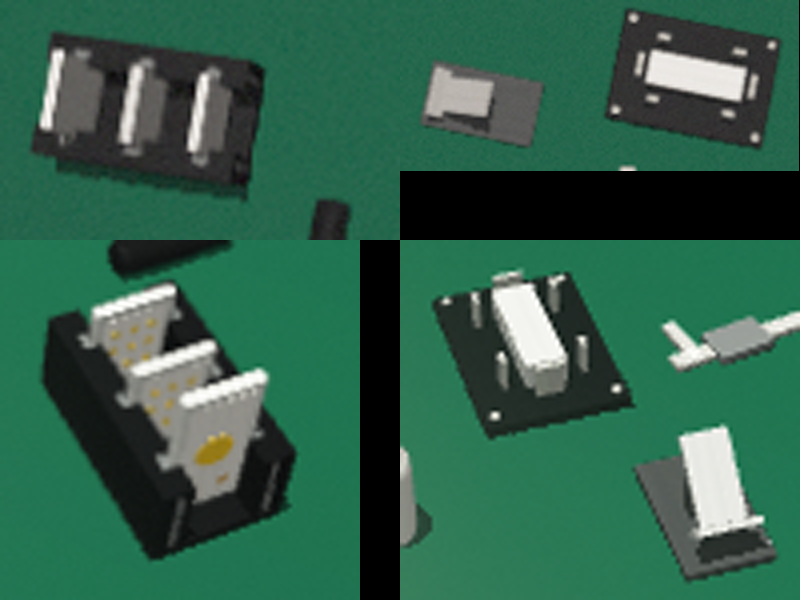

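```bash
cat > m.py <<'E'
from h import *
t=cv2.imread("pics/top0.png"); s=cv2.imread("pics/scene0.png")
np.set_printoptions(precision=4,suppress=True)
def blobs(im,n,x,y,w,h,lo,hi=256,k=8,amin=30):
    g=crop("",x,y,w,h,k,im); g=g.min(2)
    c,_=cv2.findContours(((g>=lo)&(g<hi)).astype(np.uint8),cv2.RETR_EXTERNAL,2)
    for a in c:
        A=cv2.contourArea(a)/k/k
        if A<amin: continue
        b=(cv2.boxPoints(cv2.minAreaRect(a))+.5)/k-.5+[x,y]
        print(n,"area",round(A,1),"box",b.round(1).tolist())
E
python3 - <<'E'
from m import *
blobs(t,"rack modules",165,190,80,60,185,amin=10)
blobs(t,"pedestal",345,185,60,45,170)
blobs(t,"standplate",272,198,50,35,110)
g=t.astype(int)
for n,x,y,w,h in(("stagebase",340,178,70,60),("standbase",272,198,52,38),("rackall",165,190,80,60)):
    k=8;c=crop("",x,y,w,h,k,t).astype(int); m=((c[...,1]-c[...,2])<25).astype(np.uint8)
    cs,_=cv2.findContours(m,cv2.RETR_EXTERNAL,2); a=max(cs,key=cv2.contourArea)
    b=(cv2.boxPoints(cv2.minAreaRect(a))+.5)/k-.5+[x,y]
    z={"stagebase":.012,"standbase":.008,"rackall":.065}[n]
    W=plane("top",b,z); print(n,b.round(1).tolist()); print(W, W.mean(0), np.linalg.norm(np.diff(W[:3],axis=0),axis=1))
# hand-read points from c1: long module top edge ends, front corners
T=[[179.2,203],[176.8,222.5]]; S=[[426.5,279.25],[405.5,285.75]]
print("long top ends",tri(S,T))
print("plane .12",plane("top",T,.12),plane("scene",S,.12))
E
```

```text
rack modules area 37.1 box [[211.5, 226.9], [214.6, 208.0], [217.0, 208.4], [213.9, 227.3]]
rack modules area 37.0 box [[194.4, 224.7], [197.7, 206.0], [200.2, 206.5], [197.0, 225.1]]
rack modules area 40.8 box [[174.5, 221.2], [177.9, 202.0], [180.6, 202.4], [177.2, 221.6]]
pedestal area 375.0 box [[355.6, 208.3], [357.9, 197.1], [391.0, 203.8], [388.7, 215.0]]
standplate area 307.7 box [[277.4, 219.4], [281.8, 202.1], [303.2, 207.7], [298.7, 224.9]]
stagebase [[341.1, 221.2], [348.7, 182.4], [403.7, 193.2], [396.1, 232.0]]
[[ 0.4858 -0.1549  0.012 ]
 [ 0.6031 -0.1821  0.012 ]
 [ 0.5648 -0.3483  0.012 ]
 [ 0.448  -0.3195  0.012 ]] [ 0.5254 -0.2512  0.012 ] [0.1204 0.1705]
standbase [[276.4, 223.3], [281.3, 200.4], [320.1, 208.6], [315.3, 231.5]]
[[ 0.4856  0.0405  0.008 ]
 [ 0.5548  0.0244  0.008 ]
 [ 0.5261 -0.0929  0.008 ]
 [ 0.4572 -0.0762  0.008 ]] [ 0.5059 -0.026   0.008 ] [0.0711 0.1207]
rackall [[172.0, 229.3], [176.9, 197.0], [231.4, 205.3], [226.5, 237.5]]
[[0.4725 0.3432 0.065 ]
 [0.5675 0.3289 0.065 ]
 [0.5379 0.1663 0.065 ]
 [0.4439 0.1816 0.065 ]] [0.5054 0.255  0.065 ] [0.0961 0.1652]
long top ends [[0.5235 0.3172 0.1392 0.0479]
 [0.5068 0.3069 0.0871 0.0449]]
plane .12 [[0.5424 0.3053 0.12  ]
 [0.4872 0.3121 0.12  ]] [[0.4917 0.3228 0.12  ]
 [0.5457 0.3112 0.12  ]]
```

Run:
```python
from m import *
# top-edge strips; mid-end points from top blobs; scene strips by mask
blobs(s,"scene strips",375,245,60,60,225,amin=5)
ends={"long":[[179.25,202.2],[175.85,221.4]],"b":[[198.95,206.25],[195.7,224.9]],"c":[[215.8,208.2],[212.7,227.1]]}
for n,z in(("long",.12),("b",.09),("c",.09)):
    W=plane("top",ends[n],z); d=W[0]-W[1]; print(n,W.mean(0),np.linalg.norm(d),np.degrees(np.arctan2(d[1],d[0])))
print(tri([[405.5,285.75],[426.5,279.25]],ends["long"]))
# pedestal top z via two views: scene near-left etc
blobs(s,"ped",262,160,60,60,200,amin=20)
blobs(s,"standplate",325,200,40,40,190,amin=20)
W=plane("top",[[355.6,208.3],[357.9,197.1],[391.0,203.8],[388.7,215.0]],.035);print("ped",W.mean(0),np.linalg.norm(np.diff(W,axis=0),axis=1))
```

```text
scene strips area 48.6 box [[404.8, 283.5], [425.0, 276.8], [426.0, 279.7], [405.8, 286.4]]
scene strips area 35.9 box [[392.8, 276.5], [412.4, 269.7], [413.1, 271.9], [393.6, 278.7]]
scene strips area 32.7 box [[383.1, 262.0], [402.4, 255.4], [403.2, 257.6], [383.9, 264.2]]
long [0.5175 0.31   0.12  ] 0.055158176831337676 -10.047965366328972
b [0.5081 0.261  0.09  ] 0.05453844837722796 -10.133398942884078
c [0.5007 0.2117 0.09  ] 0.055054686155570645 -9.75519233772892
[[0.5441 0.3078 0.1153 0.0033]
 [0.4894 0.3183 0.1138 0.0044]]
ped area 199.5 box [[284.2, 172.8], [293.3, 168.4], [303.4, 189.5], [294.3, 193.9]]
standplate area 295.7 box [[330.5, 209.0], [346.7, 205.2], [352.5, 230.1], [336.3, 233.8]]
ped [ 0.526  -0.2515  0.035 ] [0.0343 0.1007 0.0343]
```

```bash
cat >> h.py <<'E'
np.set_printoptions(precision=4,suppress=True)
def frame(yaw):  # columns: object axes in world, yaw deg about z
    return R.from_euler("z",yaw,degrees=True).as_matrix()
RACK=(np.array([.5090,.2610,0]),frame(-10.0))
STAND=(np.array([.506,-.026,0]),frame(-13.6))
STAGE=(np.array([.5257,-.2513,0]),frame(-12.9))
def tool(fr,tilt): # jaws along object x; tilt = deg from straight down, + turns tool z towards object +y
    a=np.radians(tilt); z=np.array([0,np.sin(a),-np.cos(a)]); y=np.array([1.,0,0]); x=np.cross(y,z)
    return fr[1]@np.c_[x,y,z]
def go(pos,Rt,start=None):
    o=get_obs(); q=o["ee_rot"]; R0=R.from_quat([q[1],q[2],q[3],q[0]]).as_matrix(); p=o["tcp_pos"]
    if start is not None: p,R0=start
    sh=R0.T@(np.array(pos)-p); rv=R.from_matrix(R0.T@Rt).as_rotvec(degrees=True)
    print("shift",sh.round(4).tolist(),"turn",rv.round(2).tolist())
E
python3 - <<'E'
from h import *
go([.55,-.15,.27],tool(RACK,0)); go([.517,.311,.20],tool(RACK,0))
# stand height check
o,f=STAND; print("pred plate upper end",[(o+f@np.array([sx,-.0131,.0781])) for sx in(.018,-.018)])
print(tri([[330.5,209],[346.7,205.2]],[[303.2,207.7],[298.7,224.9]]))
o,f=STAGE; print("pred ped corners", [(o+f@np.array([sx,.05*sy,.035])) for sx,sy in((.017,-1),(-.017,-1))])
print(tri([[284.2,172.8],[293.3,168.4]],[[391,203.8],[388.7,215]]))
E
```

```text
shift [0.4555, -0.2821, -0.0305] turn [-0.05, -0.03, -58.3]
shift [0.5953, -0.7226, 0.0399] turn [-0.05, -0.03, -58.3]
pred plate upper end [array([ 0.5204, -0.043 ,  0.0781]), array([ 0.4854, -0.0345,  0.0781])]
[[ 0.5223 -0.043   0.0695  0.0037]
 [ 0.4736 -0.0295  0.0712  0.001 ]]
pred ped corners [array([ 0.5311, -0.3038,  0.035 ]), array([ 0.498 , -0.2962,  0.035 ])]
[[ 0.5313 -0.3052  0.0289  0.0011]
 [ 0.4988 -0.2966  0.0392  0.0033]]
```

Request:
drive_tool:
  deltas:
    - [[0.4555,-0.282,-0.03],[0,0,-58.3],0]
    - [[0.4555,-0.282,-0.03],[0,0,-58.3],0]
    - [[0.4555,-0.282,-0.03],[0,0,-58.3],0]
    - [[0.4555,-0.282,-0.03],[0,0,-58.3],0]
    - [[0.4555,-0.282,-0.03],[0,0,-58.3],0]
    - [[0.4555,-0.282,-0.03],[0,0,-58.3],0]
    - [[0.4555,-0.282,-0.03],[0,0,-58.3],0]
    - [[0.4555,-0.282,-0.03],[0,0,-58.3],0]
    - [[0.4555,-0.282,-0.03],[0,0,-58.3],0]
    - [[0.4555,-0.282,-0.03],[0,0,-58.3],0]
    - [[0.4555,-0.282,-0.03],[0,0,-58.3],0]
    - [[0.4555,-0.282,-0.03],[0,0,-58.3],0]
    - [[0.4555,-0.282,-0.03],[0,0,-58.3],0]
    - [[0.4555,-0.282,-0.03],[0,0,-58.3],0]

```text
time_s: 1.5
tcp_pos: [0.5495, -0.1509, 0.2694]
ee_rot: [-0.0, 0.766, 0.643, -0.0]
wrist_force: [-0.4, -0.6, -0.1]
finger_gap: 0.0954
```

Run:
```python
from h import *
print(get_obs()["joint_pos"]);go([.517,.311,.20],tool(RACK,0)); go([.517,.311,.16],tool(RACK,0));
```

```text
[-0.3837  0.3832  1.658  -0.0003  1.101  -0.2085]
shift [0.4491, -0.1125, 0.0694] turn [-0.04, 0.01, -0.03]
shift [0.4491, -0.1124, 0.1094] turn [-0.04, 0.01, -0.03]
```

Request:
drive_tool:
  deltas:
    - [[0.449,-0.1125,0.07],[0,0,0],0]
    - [[0.449,-0.1125,0.07],[0,0,0],0]
    - [[0.449,-0.1125,0.07],[0,0,0],0]
    - [[0.449,-0.1125,0.07],[0,0,0],0]
    - [[0.449,-0.1125,0.07],[0,0,0],0]
    - [[0.449,-0.1125,0.07],[0,0,0],0]
    - [[0.449,-0.1125,0.07],[0,0,0],0]
    - [[0.449,-0.1125,0.07],[0,0,0],0]
    - [[0.449,-0.1125,0.07],[0,0,0],0]
    - [[0.449,-0.1125,0.07],[0,0,0],0]
    - [[0.449,-0.1125,0.07],[0,0,0],0]
    - [[0.449,-0.1125,0.07],[0,0,0],0]
    - [[0.449,-0.1125,0.07],[0,0,0],0]

```text
time_s: 2.8
tcp_pos: [0.5178, 0.3096, 0.1999]
ee_rot: [0.0, 0.767, 0.642, -0.0]
wrist_force: [-0.8, 0.2, -0.5]
finger_gap: 0.0949
```

Run:
```python
from h import *
go([.517,.311,.106],tool(RACK,0))
o=np.zeros((600,800,3),np.uint8)
o[:,:400]=crop("scene",355,200,100,150,4); o[:480,400:]=crop("top",150,160,100,120,4)
cv2.imwrite("pics/c2.png",o)
```

```text
shift [0.0012, -0.001, 0.0939] turn [0.01, 0.01, -0.11]
```

View pics/c2.png

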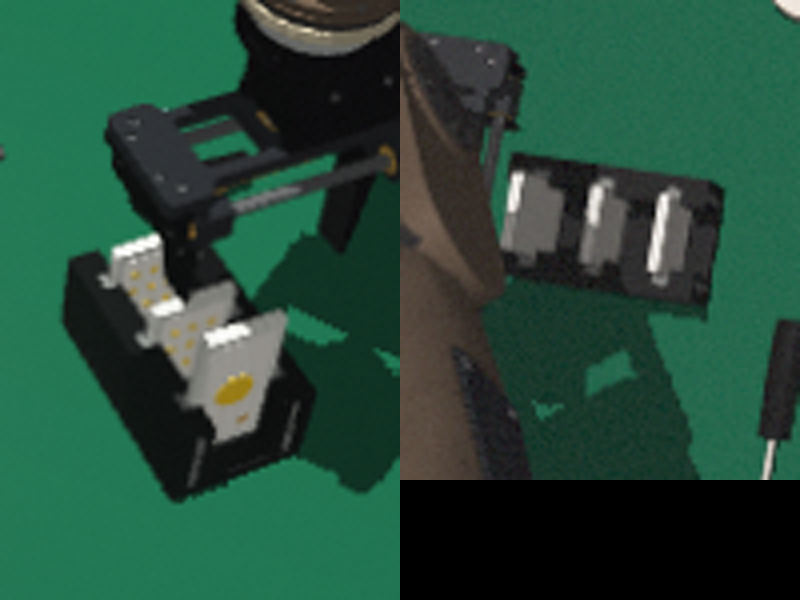

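Fingers straddle the long module along its width and sit clear of the rack. I'm descending to grasp height.

Request:
drive_tool:
  deltas:
    - [[0,0,0.03],[0,0,0],0]
    - [[0.001,-0.001,0.06],[0,0,0],0]
    - [[0.001,-0.001,0.08],[0,0,0],0]
    - [[0.001,-0.001,0.094],[0,0,0],0]
    - [[0.001,-0.001,0.094],[0,0,0],0]
    - [[0.001,-0.001,0.094],[0,0,0],80]
    - [[0.001,-0.001,0.094],[0,0,0],90]
    - [[0.001,-0.001,0.094],[0,0,0],95]
    - [[0.001,-0.001,0.094],[0,0,0],100]
    - [[0.001,-0.001,0.094],[0,0,0],105]
    - [[0.001,-0.001,0.094],[0,0,0],105]

```text
time_s: 4.0
tcp_pos: [0.5164, 0.3127, 0.1058]
ee_rot: [0.0, 0.766, 0.643, 0.0]
wrist_force: [0.1, 0.3, -0.5]
finger_gap: 0.0572
```

Request:
drive_tool:
  deltas:
    - [[0,0,0],[0,0,0],110]
    - [[0,0,0],[0,0,0],120]
    - [[0,0,0],[0,0,0],255]
    - [[0,0,0],[0,0,0],255]
    - [[0,0,0],[0,0,0],255]

```text
time_s: 4.5
tcp_pos: [0.5165, 0.3127, 0.1057]
ee_rot: [0.0, 0.766, 0.643, 0.0]
wrist_force: [0.5, -0.5, 2.1]
finger_gap: 0.0558
```

Run:
```python
from station import *
o=get_obs();print(o["wrist_force"],o["wrist_torque"],o["tcp_pos"],o["ee_rot"],o["finger_gap"])
```

```text
[ 0.5271997  -0.51454463  2.10906747] [-0.00930684 -0.0147106   0.01973004] [0.51649382 0.31265849 0.10567545] [5.85801911e-05 7.66032679e-01 6.42801620e-01 8.80408947e-05] 0.05580753204429321
```

Gripped at 56 mm with almost no side force. I'll pull straight up slowly.

Request:
drive_tool:
  deltas:
    - [[0,0,-0.002],[0,0,0],255]
    - [[0,0,-0.005],[0,0,0],255]
    - [[0,0,-0.01],[0,0,0],255]
    - [[0,0,-0.015],[0,0,0],255]
    - [[0,0,-0.02],[0,0,0],255]

```text
time_s: 5.0
tcp_pos: [0.5164, 0.3126, 0.1261]
ee_rot: [0.0, 0.766, 0.643, 0.0]
wrist_force: [0.3, 0.3, -1.6]
finger_gap: 0.0555
```

Request:
drive_tool:
  deltas:
    - [[0,0,-0.008],[0,0,0],255]
    - [[0,0,-0.016],[0,0,0],255]
    - [[0,0,-0.024],[0,0,0],255]
    - [[0,0,-0.032],[0,0,0],255]
    - [[0,0,-0.04],[0,0,0],255]
    - [[0,0,-0.05],[0,0,0],255]
    - [[0,0,-0.06],[0,0,0],255]
    - [[0,0,-0.075],[0,0,0],255]
    - [[0,0,-0.09],[0,0,0],255]
    - [[0,0,-0.11],[0,0,0],255]

```text
time_s: 6.0
tcp_pos: [0.5162, 0.3125, 0.2363]
ee_rot: [-0.0, 0.766, 0.643, -0.0]
wrist_force: [-0.2, -0.3, -2.6]
finger_gap: 0.0557
```

Run:
```python
from h import *
o=get_obs();print(o["wrist_force"],o["wrist_torque"],o["joint_pos"])
# world pose of tool for seating: module origin at stand_foot; grasp pt 90 mm up the module
S,f=STAND; u=f@np.array([0,-.7071,.7071]); n=f@np.array([0,.7071,.7071])
foot=S+f@np.array([0,.0378,.0328]); R45=tool(STAND,45)
seat=foot+u*.096
for e in(.12,.06,.03): print(e); go(seat+u*e+n*.012,R45)
print("seat",seat,"approach z",(seat+u*.12)[2])
o=np.zeros((600,800,3),np.uint8)
o[:,:400]=crop("scene",355,150,100,150,4); o[:480,400:]=crop("top",150,160,100,120,4)
cv2.imwrite("pics/c3.png",o)
```

```text
[-0.2447 -0.3383 -2.5702] [ 0.0097 -0.1149  0.0072] [ 0.435   0.4637  1.6175 -0.0001  1.0613  0.6095]
0.12
shift [-0.4413, 0.0421, 0.0425] turn [-1.45, 45.02, 3.4]
0.06
shift [-0.3989, 0.0448, 0.0849] turn [-1.45, 45.02, 3.4]
0.03
shift [-0.3778, 0.0461, 0.1061] turn [-1.45, 45.02, 3.4]
seat [ 0.4989 -0.0552  0.1007] approach z 0.18553360000000002
```

View pics/c3.png

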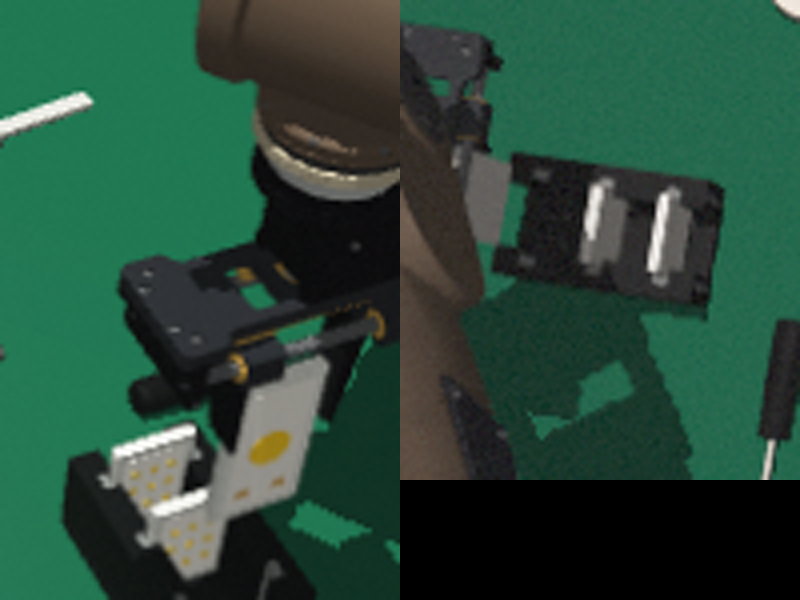

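The module is clear of the rack and upright in the grip, with the emitter (scene crop 268,447) towards +y. Both short modules are still seated. Next I'll transfer to the stand approach while tilting.

Request:
drive_tool:
  deltas:
    - [[-0.01,0.001,0.0],[0,1,0.1],255]
    - [[-0.03,0.003,0.0],[-0.1,3,0.2],255]
    - [[-0.055,0.005,0.0],[-0.2,5,0.4],255]
    - [[-0.08,0.008,0.0],[-0.3,8,0.6],255]
    - [[-0.11,0.01,0.0],[-0.4,11,0.8],255]
    - [[-0.14,0.013,0.0],[-0.5,14,1.1],255]
    - [[-0.17,0.016,0.0],[-0.6,17,1.3],255]
    - [[-0.2,0.019,0.0],[-0.7,20,1.5],255]
    - [[-0.23,0.022,0.0],[-0.8,23,1.8],255]
    - [[-0.26,0.025,0.005],[-0.9,26,2.0],255]
    - [[-0.29,0.028,0.01],[-1.0,29,2.3],255]
    - [[-0.32,0.03,0.015],[-1.1,32,2.5],255]
    - [[-0.35,0.033,0.02],[-1.2,35,2.7],255]
    - [[-0.38,0.036,0.025],[-1.3,38,3.0],255]
    - [[-0.41,0.039,0.035],[-1.4,41,3.2],255]
    - [[-0.43,0.041,0.04],[-1.4,43.5,3.3],255]
    - [[-0.4413,0.042,0.0425],[-1.45,45,3.4],255]
    - [[-0.4413,0.042,0.0425],[-1.45,45,3.4],255]
    - [[-0.4413,0.042,0.0425],[-1.45,45,3.4],255]

```text
time_s: 8.0
tcp_pos: [0.4809, -0.1288, 0.193]
ee_rot: [-0.236, 0.726, 0.571, 0.301]
wrist_force: [0.4, -0.3, -1.2]
finger_gap: 0.0556
```

Run:
```python
from h import *
o=get_obs();print(o["wrist_force"],o["wrist_torque"],o["joint_pos"],o["finger_gap"])
S,f=STAND; u=f@np.array([0,-.7071,.7071]); n=f@np.array([0,.7071,.7071])
foot=S+f@np.array([0,.0378,.0328]); R45=tool(STAND,45); seat=foot+u*.0957
for e in(.05,.01,0): print(e); go(seat+u*e+n*.005,R45)
s=snapshot("scene");t=snapshot("top")
o=np.zeros((600,800,3),np.uint8)
o[:,:440]=crop("scene",270,120,110,150,4,s); o[:480,440:]=crop("top",255,150,90,120,4,t)
cv2.imwrite("pics/c4.png",o);cv2.imwrite("pics/s4.png",s)
```

```text
[ 0.3586 -0.3263 -1.2132] [-0.6314  0.071  -0.0244] [-0.7205  0.5184  1.9092  0.722   1.2454 -0.9121] 0.05559235690393567
0.05
shift [-0.0067, 0.0002, 0.0691] turn [0.02, 0.01, -0.01]
0.01
shift [-0.0067, 0.0002, 0.1091] turn [0.02, 0.01, -0.01]
0
shift [-0.0067, 0.0002, 0.1191] turn [0.02, 0.01, -0.01]
```

View pics/c4.png

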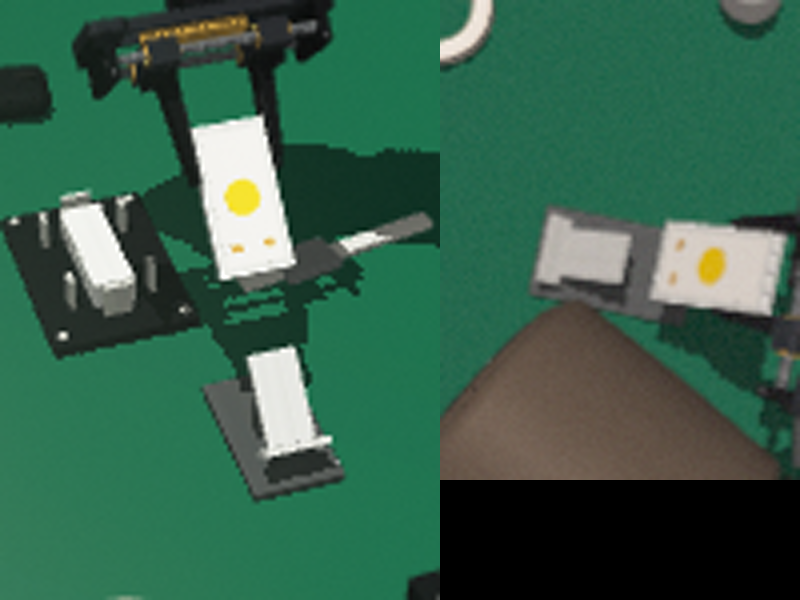

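The module is firmly held and tilted, emitter outward, above the slope. Both views show its face: scene crop corners (193,130) to (295,265), emitter at (242,198), and emitter in the top crop at (712,266). I'll triangulate it against the tool.

Run:
```python
from h import *
s4=lambda a:[[x/4+270-.4,y/4+120-.4] for x,y in a]; t4=lambda a:[[(x-440)/4+255-.4,y/4+150-.4] for x,y in a]
im=cv2.imread("pics/s4.png")
P=tri(s4([[219,279],[295,265],[193,130],[263,117],[242,198]]),t4([[667,222],[652,298],[788,232],[778,313],[712,266]]))
o=get_obs(); q=o["ee_rot"]; R0=R.from_quat([q[1],q[2],q[3],q[0]]).as_matrix()
print(P); print("in tool frame (expect face x=+4mm, z 95.7 at lower edge)"); print((P[:,:3]-o["tcp_pos"])@R0*1000)
# stand: plate and ledge corner points in the stand frame, from both views
S,f=STAND
Q=tri(s4([[247,355],[299,347]]),t4([[632,234],[625,284]])); print("plate upper end in stand frame, expect y -13 z 78",(Q[:,:3]-S)@f*1000,Q[:,3])
```

```text
[[ 0.5246 -0.0694  0.1251  0.0009]
 [ 0.4705 -0.0564  0.1238  0.0026]
 [ 0.5032 -0.1478  0.1989  0.0083]
 [ 0.4499 -0.1391  0.1957  0.0095]
 [ 0.4884 -0.0991  0.1632  0.0015]]
in tool frame (expect face x=+4mm, z 95.7 at lower edge)
[[ -0.6899  28.4422  96.0005]
 [ -1.5758 -27.168   96.8717]
 [ -5.9717  26.1199 -13.6306]
 [-11.0482 -27.8279 -14.2096]
 [ -0.1334   0.1999  42.5992]]
plate upper end in stand frame, expect y -13 z 78 [[ 17.9207 -11.3344  72.6381]
 [-20.324  -12.7991  68.5849]] [0.0039 0.0083]
```

Request:
drive_tool:
  deltas:
    - [[-0.002,0,0.015],[0,0,0],255]
    - [[-0.004,0,0.03],[0,0,0],255]
    - [[-0.0055,0,0.045],[0,0,0],255]
    - [[-0.0055,0,0.06],[0,0,0],255]
    - [[-0.0055,0,0.075],[0,0,0],255]
    - [[-0.0055,0,0.09],[0,0,0],255]
    - [[-0.0055,0,0.1],[0,0,0],255]
    - [[-0.0055,0,0.108],[0,0,0],255]
    - [[-0.0055,0,0.111],[0,0,0],255]
    - [[-0.0055,0,0.111],[0,0,0],255]

```text
time_s: 9.1
tcp_pos: [0.4988, -0.0566, 0.1106]
ee_rot: [-0.237, 0.726, 0.571, 0.301]
wrist_force: [0.4, -0.4, -0.7]
finger_gap: 0.0556
```

Run:
```python
from h import *
o=get_obs();print(o["wrist_force"],o["wrist_torque"],o["tcp_pos"])
s=snapshot("scene");t=snapshot("top")
a=np.zeros((600,800,3),np.uint8)
a[:,:400]=crop("scene",300,160,80,120,5,s); a[:480,400:]=crop("top",260,170,80,96,5,t)
cv2.imwrite("pics/c5.png",a)
```

```text
[ 0.3654 -0.3734 -0.7232] [-0.6224  0.0622 -0.0145] [ 0.4988 -0.0566  0.1106]
```

View pics/c5.png

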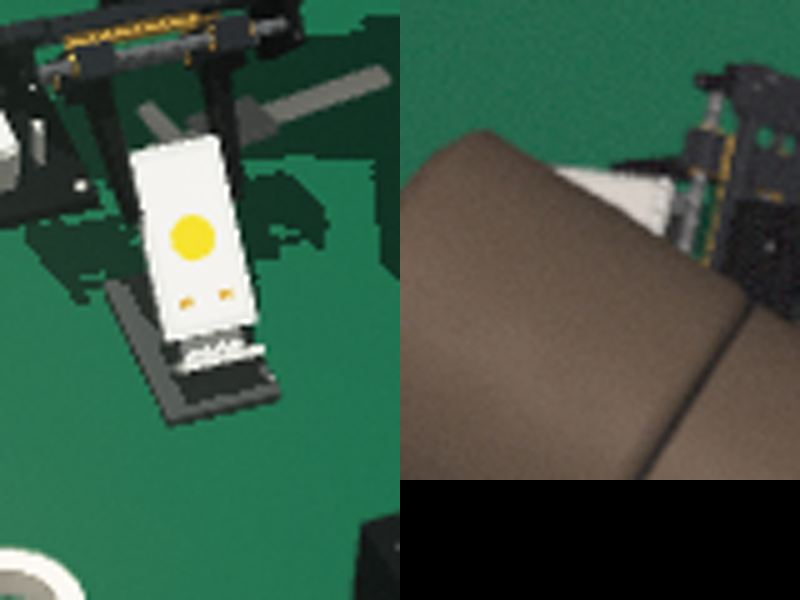

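The module's lower edge (scene crop 165–258, y≈330) sits just above the ledge (y≈352), aligned with the plate, with no contact forces. I'll go down gently now.

Request:
drive_tool:
  deltas:
    - [[0,0,0.003],[0,0,0],255]
    - [[0,0,0.006],[0,0,0],255]
    - [[0,0,0.0075],[0,0,0],255]
    - [[0,0,0.008],[0,0,0],255]

```text
time_s: 9.6
tcp_pos: [0.5001, -0.0512, 0.105]
ee_rot: [-0.237, 0.726, 0.571, 0.301]
wrist_force: [0.7, 0.5, -1.8]
finger_gap: 0.0557
```

Request:
drive_tool:
  deltas:
    - [[0,0,0.001],[0,0,0],255]
    - [[0,0,0.001],[0,0,0],255]

```text
time_s: 9.8
tcp_pos: [0.5003, -0.0505, 0.1044]
ee_rot: [-0.237, 0.726, 0.571, 0.301]
wrist_force: [0.3, -0.1, -1.9]
finger_gap: 0.0558
```

Request:
drive_tool:
  deltas:
    - [[0,0,0.001],[0,0,0],255]
    - [[0,0,0.001],[0,0,0],255]

```text
time_s: 10.0
tcp_pos: [0.5004, -0.0498, 0.1036]
ee_rot: [-0.236, 0.726, 0.571, 0.301]
wrist_force: [0.6, 0.7, -2.2]
finger_gap: 0.0556
```

Request:
drive_tool:
  deltas:
    - [[-0.0015,0,0],[0,0,0],255]
    - [[-0.003,0,0],[0,0,0],255]
    - [[-0.003,0,0],[0,0,0],255]

```text
time_s: 10.3
tcp_pos: [0.5002, -0.0509, 0.1026]
ee_rot: [-0.238, 0.725, 0.571, 0.302]
wrist_force: [3.9, 7.4, 8.4]
finger_gap: 0.0558
```

Request:
drive_tool:
  deltas:
    - [[0,0,0.001],[0,0,0],255]
    - [[0,0,0.001],[0,0,0],255]

```text
time_s: 10.5
tcp_pos: [0.5004, -0.0504, 0.1021]
ee_rot: [-0.237, 0.725, 0.571, 0.302]
wrist_force: [2.4, 7.0, 9.4]
finger_gap: 0.056
```

Request:
drive_tool:
  deltas:
    - [[0,0,0.001],[0,0,0],255]
    - [[0,0,0.001],[0,0,0],255]

```text
time_s: 10.7
tcp_pos: [0.5005, -0.0497, 0.1014]
ee_rot: [-0.237, 0.725, 0.571, 0.302]
wrist_force: [1.8, 5.7, 10.3]
finger_gap: 0.0561
```

```bash
cat >> h.py <<'E'
def rep():
    o=get_obs(); q=o["ee_rot"]; R0=R.from_quat([q[1],q[2],q[3],q[0]]).as_matrix()
    S,f=STAND; u=f@np.array([0,-.7071,.7071]); n=f@np.array([0,.7071,.7071])
    seat=S+f@np.array([0,.0378,.0328])+u*.0957; d=o["tcp_pos"]-seat
    print("u,n,x mm",np.array([d@u,d@n,d@f[:,0]])*1000,"F tool",R0.T@o["wrist_force"],"T",R0.T@o["wrist_torque"])
E
python3 -c "
from h import *
rep()"
```

```text
u,n,x mm [-3.2604  4.5862  0.2424] F tool [11.5065  0.4418 -2.9903] T [-0.1386  1.8425 -0.0734]
```

Request:
drive_tool:
  deltas:
    - [[0.0012,0,0],[0,0,0],255]
    - [[0.0012,0,0.001],[0,0,0],255]
    - [[0.0012,0,0.0015],[0,0,0],255]

```text
time_s: 11.0
tcp_pos: [0.5008, -0.0486, 0.1006]
ee_rot: [-0.237, 0.726, 0.571, 0.302]
wrist_force: [-3.4, -5.5, 16.4]
finger_gap: 0.0557
```

```bash
python3 -c "
from h import *
rep()"
```

```text
u,n,x mm [-4.5996  4.7917  0.3067] F tool [  7.2193  -2.0141 -15.9538] T [ 0.6236  0.8992 -0.0022]
```

Request:
drive_tool:
  deltas:
    - [[0,0,0.001],[0,0,0],255]
    - [[0,0,0.001],[0,0,0],255]

```text
time_s: 11.2
tcp_pos: [0.5009, -0.0486, 0.1005]
ee_rot: [-0.236, 0.725, 0.572, 0.302]
wrist_force: [-6.3, -9.5, 21.4]
finger_gap: 0.0558
```

```bash
python3 -c "
from h import *
rep()
a=np.zeros((600,800,3),np.uint8)
a[:,:640]=crop('scene',310,170,64,60,10)
cv2.imwrite('pics/c6.png',a)"
```

```text
u,n,x mm [-4.6875  4.7591  0.4116] F tool [  7.5924  -3.8908 -22.669 ] T [ 1.1231  0.9411 -0.0308]
```

View pics/c6.png

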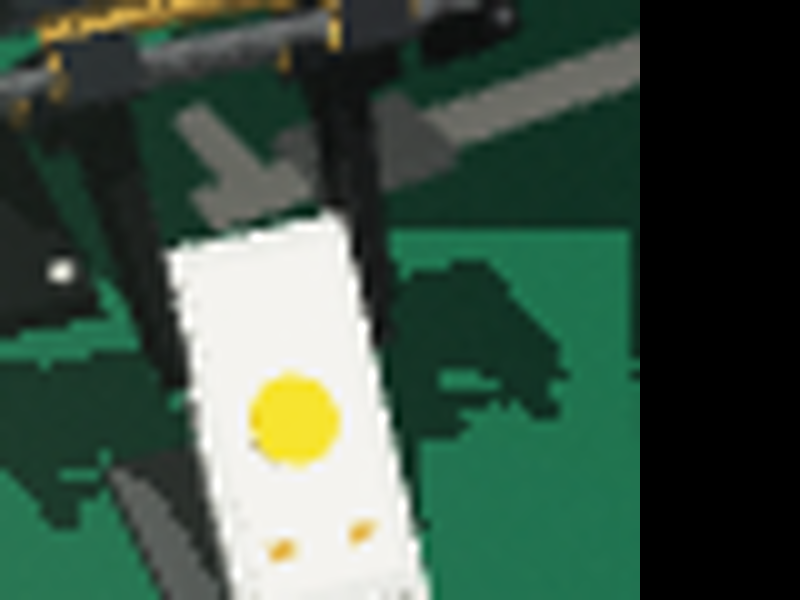

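The module is on the ledge (23 N along the slope) and against the plate (7 N). I'll ease the preload, release and back off along the slope.

Request:
drive_tool:
  deltas:
    - [[0,0,-0.0008],[0,0,0],255]
    - [[0,0,-0.001],[0,0,0],255]

```text
time_s: 11.45
tcp_pos: [0.5009, -0.0487, 0.1006]
ee_rot: [-0.237, 0.726, 0.571, 0.302]
wrist_force: [0.5, 2.3, 6.9]
finger_gap: 0.056
```

Request:
drive_tool:
  deltas:
    - [[0,0,0],[0,0,0],95]
    - [[0,0,0],[0,0,0],80]
    - [[0,0,0],[0,0,0],50]
    - [[0,0,0],[0,0,0],0]
    - [[0,0,0],[0,0,0],0]
    - [[0,0,0],[0,0,0],0]

```text
time_s: 12.05
tcp_pos: [0.5007, -0.0487, 0.0999]
ee_rot: [-0.236, 0.726, 0.571, 0.301]
wrist_force: [-0.0, -0.1, -0.8]
finger_gap: 0.0915
```

Request:
drive_tool:
  deltas:
    - [[0,0,-0.01],[0,0,0],0]
    - [[0,0,-0.03],[0,0,0],0]
    - [[0,0,-0.06],[0,0,0],0]
    - [[0,0,-0.1],[0,0,0],0]
    - [[0,0,-0.12],[0,0,0],0]
    - [[0,0,-0.12],[0,0,0],0]

```text
time_s: 12.65
tcp_pos: [0.4809, -0.1333, 0.1865]
ee_rot: [-0.234, 0.726, 0.571, 0.301]
wrist_force: [0.5, 0.2, -0.4]
finger_gap: 0.0953
```

```bash
python3 -c "
from h import *
rep(); s=snapshot('scene');t=snapshot('top'); cv2.imwrite('pics/s7.png',s);cv2.imwrite('pics/t7.png',t)
a=np.zeros((600,800,3),np.uint8)
a[:,:400]=crop('scene',300,160,80,120,5,s); a[:480,400:]=crop('top',255,170,80,96,5,t)
cv2.imwrite('pics/c7.png',a)"
```

```text
u,n,x mm [117.68     4.0433   0.8502] F tool [-0.1103  0.4001  0.5046] T [-0.0521 -0.3658 -0.0368]
```

View pics/c7.png

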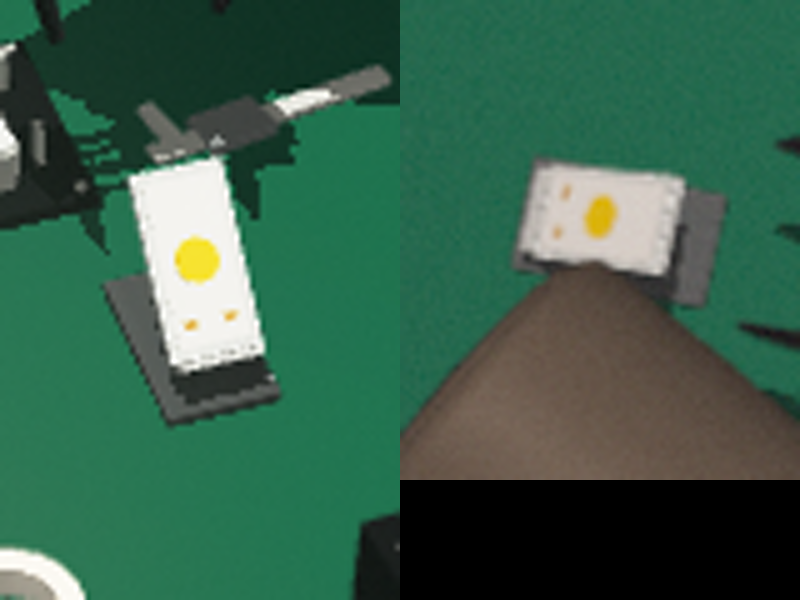

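The module stands on the stand released, emitter outward (scene crop 197,260; top crop 600,217), lower edge on the ledge and square to the plate. Now I'll plan the regrasp from the contact-derived pose.

```bash
cat >> h.py <<'E'
def standmid():
    S,f=STAND; u=f@np.array([0,-.7071,.7071]); n=f@np.array([0,.7071,.7071])
    return np.array([.5007,-.0488,.1000])-u*.0407-n*.002, u, n
E
python3 - <<'E'
from h import *
M,u,n=standmid(); print(M)
go([.50,-.06,.30],tool(STAND,0)); go(M+n*.108,tool(STAND,-45),([.50,-.06,.30],tool(STAND,0)))
s=cv2.imread("pics/s7.png");t=cv2.imread("pics/t7.png")
def em(im,x,y,w,h):
    c=crop("",x,y,w,h,8,im).astype(int); m=((c[...,2]-c[...,0])>90).astype(np.uint8)
    cs,_=cv2.findContours(m,cv2.RETR_EXTERNAL,2); a=max(cs,key=cv2.contourArea); mo=cv2.moments(a)
    return [(mo["m10"]/mo["m00"]+.5)/8-.5+x,(mo["m01"]/mo["m00"]+.5)/8-.5+y]
a=em(s,325,195,30,35);b=em(t,360-0 if 0 else 285,200,30,25); print(a,b)
print(tri([a],[b]),"expect",M+n*.004)
E
```

```text
[ 0.5071 -0.0222  0.0698]
shift [0.1337, 0.0023, -0.0294] turn [0.06, -45.0, -0.02]
shift [0.1148, -0.002, 0.1538] turn [0.0, -45.0, 0.0]
[338.9530136268344, 211.51470125786165] [294.59394197382477, 212.90775240384616]
[[ 0.5084 -0.0183  0.0722  0.0016]] expect [ 0.5078 -0.0195  0.0726]
```

The emitter triangulates within 1.5 mm of the contact-derived pose. Moving to the pre-grasp.

Request:
drive_tool:
  deltas:
    - [[0,0,-0.04],[0,0,0],0]
    - [[0.03,0,-0.05],[0,-5,0],0]
    - [[0.07,0,-0.045],[0,-13,0],0]
    - [[0.1,0,-0.04],[0,-21,0],0]
    - [[0.12,0,-0.035],[0,-29,0],0]
    - [[0.134,0.002,-0.03],[0,-37,0],0]
    - [[0.134,0.002,-0.03],[0,-45,0],0]
    - [[0.134,0.002,-0.03],[0,-45,0],0]

```text
time_s: 13.55
tcp_pos: [0.4999, -0.0572, 0.3002]
ee_rot: [0.001, 0.784, 0.621, -0.001]
wrist_force: [0.3, -0.1, -0.2]
finger_gap: 0.0948
```

Run:
```python
from h import *
M,u,n=standmid(); print(get_obs()["joint_pos"]); go(M+n*.12,tool(STAND,-45))
```

```text
[-0.2441  0.2541  1.7666 -0.0028  1.1207 -0.0114]
shift [0.121, -0.0005, 0.1453] turn [0.14, -44.86, 0.32]
```

Request:
drive_tool:
  deltas:
    - [[0.03,0,0.0],[0,-8,0],0]
    - [[0.07,0,0.01],[0,-16,0],0]
    - [[0.1,0,0.03],[0,-24,0.1],0]
    - [[0.121,0,0.06],[0.1,-32,0.2],0]
    - [[0.121,0,0.09],[0.1,-40,0.3],0]
    - [[0.121,0,0.12],[0.1,-44.9,0.3],0]
    - [[0.121,0,0.145],[0.1,-44.9,0.3],0]
    - [[0.121,0,0.145],[0.1,-44.9,0.3],0]
    - [[0.121,0,0.145],[0.1,-44.9,0.3],0]

```text
time_s: 14.45
tcp_pos: [0.5279, 0.057, 0.1554]
ee_rot: [0.234, 0.728, 0.57, -0.301]
wrist_force: [-0.2, -0.5, 1.1]
finger_gap: 0.0952
```

Run:
```python
from h import *
M,u,n=standmid(); print(get_obs()["joint_pos"]); go(M+n*.008,tool(STAND,-45))
s=snapshot('scene');t=snapshot('top')
a=np.zeros((600,800,3),np.uint8)
a[:,:400]=crop('scene',300,140,80,120,5,s); a[:480,400:]=crop('top',255,170,80,96,5,t)
cv2.imwrite('pics/c8.png',a)
```

```text
[ 0.2694  0.6614  1.7274 -0.6931  1.2878  0.8991]
shift [0.0023, -0.0008, 0.1104] turn [-0.38, -0.14, -0.16]
```

View pics/c8.png

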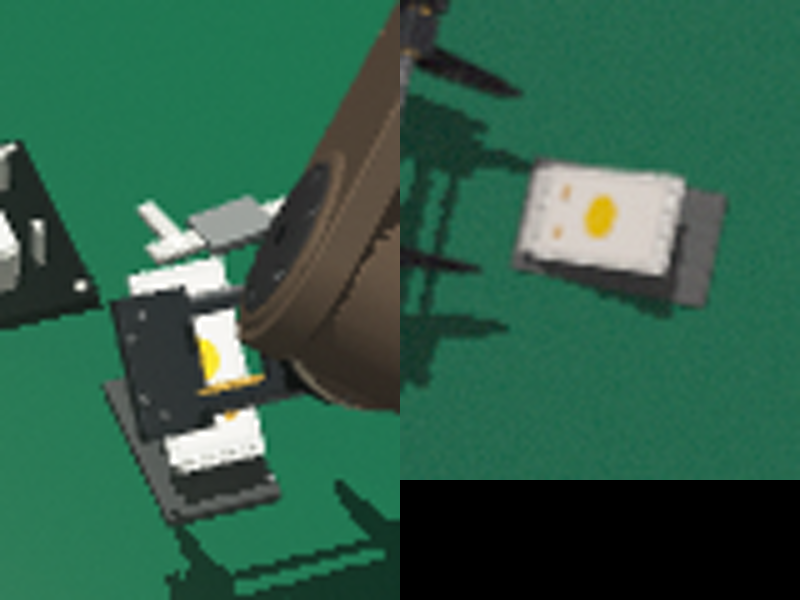

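The fingers are aligned either side of the module, and the expected x offset between tips and module agrees. Now closing in and gripping.

Request:
drive_tool:
  deltas:
    - [[0.002,-0.001,0.025],[-0.4,-0.1,-0.2],0]
    - [[0.002,-0.001,0.05],[-0.4,-0.1,-0.2],0]
    - [[0.002,-0.001,0.075],[-0.4,-0.1,-0.2],0]
    - [[0.002,-0.001,0.095],[-0.4,-0.1,-0.2],0]
    - [[0.002,-0.001,0.11],[-0.4,-0.1,-0.2],0]
    - [[0.002,-0.001,0.1105],[-0.4,-0.1,-0.2],0]
    - [[0.002,-0.001,0.1105],[-0.4,-0.1,-0.2],70]

```text
time_s: 15.25
tcp_pos: [0.5095, -0.0167, 0.0769]
ee_rot: [0.238, 0.726, 0.571, -0.299]
wrist_force: [0.0, -0.3, -0.3]
finger_gap: 0.091
```

Request:
drive_tool:
  deltas:
    - [[0,0,0],[0,0,0],80]
    - [[0,0,0],[0,0,0],90]
    - [[0,0,0],[0,0,0],97]
    - [[0,0,0],[0,0,0],101]
    - [[0,0,0],[0,0,0],105]
    - [[0,0,0],[0,0,0],110]
    - [[0,0,0],[0,0,0],255]
    - [[0,0,0],[0,0,0],255]
    - [[0,0,0],[0,0,0],255]

```text
time_s: 16.15
tcp_pos: [0.5091, -0.0166, 0.0761]
ee_rot: [0.238, 0.726, 0.572, -0.299]
wrist_force: [0.2, 2.9, 1.9]
finger_gap: 0.0559
```

Run:
```python
from h import *
M,u,n=standmid(); o=get_obs(); d=o["tcp_pos"]-M; print(o["tcp_pos"],d@u,d@n,o["wrist_force"],o["wrist_torque"]); go(M+n*.008,tool(STAND,-45))
```

```text
[ 0.5091 -0.0166  0.0761] 0.0002615482152510615 0.008653148397316318 [0.2181 2.859  1.8623] [ 0.467  -0.0378 -0.1404]
shift [0.0003, -0.0006, 0.0007] turn [0.23, -0.02, -0.06]
```

Request:
drive_tool:
  deltas:
    - [[0,0,-0.003],[0,0,0],255]
    - [[0,0,-0.01],[0,0,0],255]
    - [[0,0,-0.025],[0,0,0],255]
    - [[0,0,-0.045],[0,0,0],255]
    - [[0,0,-0.065],[0,0,0],255]
    - [[0,0,-0.09],[0,0,0],255]
    - [[0,0,-0.11],[0,0,0],255]
    - [[0,0,-0.11],[0,0,0],255]

```text
time_s: 16.95
tcp_pos: [0.528, 0.0611, 0.1559]
ee_rot: [0.239, 0.726, 0.572, -0.297]
wrist_force: [0.3, -0.7, -0.7]
finger_gap: 0.0559
```

Run:
```python
from h import *
S,f=STAGE; o=get_obs(); print(o["wrist_force"],o["finger_gap"])
go([.52,-.02,.24],tool(STAND,0)); go([S[0],S[1],.24],tool(STAGE,0),([.52,-.02,.24],tool(STAND,0)))
```

```text
[ 0.2716 -0.7205 -0.7379] 0.05590460589450456
shift [-0.1165, 0.0115, -0.0026] turn [0.47, 44.85, 0.07]
shift [-0.2235, 0.0599, 0.0] turn [0.0, 0.0, -0.7]
```

Request:
drive_tool:
  deltas:
    - [[-0.01,0.001,-0.001],[0,2,0],255]
    - [[-0.025,0.002,-0.003],[0.1,6,0],255]
    - [[-0.04,0.004,-0.003],[0.1,10,0],255]
    - [[-0.055,0.005,-0.003],[0.2,15,0],255]
    - [[-0.07,0.006,-0.003],[0.2,20,0],255]
    - [[-0.085,0.008,-0.003],[0.3,25,0],255]
    - [[-0.1,0.01,-0.003],[0.3,30,0],255]
    - [[-0.11,0.011,-0.003],[0.4,35,0],255]
    - [[-0.1165,0.0115,-0.003],[0.4,40,0],255]
    - [[-0.1165,0.0115,-0.003],[0.5,43,0],255]
    - [[-0.1165,0.0115,-0.003],[0.5,44.9,0],255]
    - [[-0.1165,0.0115,-0.003],[0.5,44.9,0],255]

```text
time_s: 18.15
tcp_pos: [0.5184, -0.0233, 0.2385]
ee_rot: [-0.001, 0.787, 0.617, -0.002]
wrist_force: [-0.4, -0.9, -2.4]
finger_gap: 0.0559
```

Run:
```python
from h import *
S,f=STAGE; go([S[0],S[1],.13],tool(STAGE,0))
```

```text
shift [-0.2196, 0.062, 0.1085] turn [-0.22, 0.05, -0.91]
```

Request:
drive_tool:
  deltas:
    - [[-0.01,0.003,0],[0,0,0],255]
    - [[-0.03,0.008,0],[0,0,0],255]
    - [[-0.055,0.015,0],[0,0,-0.2],255]
    - [[-0.08,0.022,0],[0,0,-0.4],255]
    - [[-0.11,0.031,0],[0,0,-0.5],255]
    - [[-0.14,0.039,0],[-0.1,0,-0.6],255]
    - [[-0.17,0.048,0],[-0.2,0,-0.7],255]
    - [[-0.195,0.055,0.01],[-0.2,0,-0.8],255]
    - [[-0.21,0.059,0.025],[-0.2,0,-0.9],255]
    - [[-0.2196,0.062,0.045],[-0.2,0,-0.9],255]
    - [[-0.2196,0.062,0.065],[-0.2,0,-0.9],255]
    - [[-0.2196,0.062,0.085],[-0.2,0,-0.9],255]
    - [[-0.2196,0.062,0.1],[-0.2,0,-0.9],255]
    - [[-0.2196,0.062,0.1085],[-0.2,0,-0.9],255]
    - [[-0.2196,0.062,0.1085],[-0.2,0,-0.9],255]

```text
time_s: 19.65
tcp_pos: [0.5265, -0.2494, 0.1286]
ee_rot: [-0.001, 0.781, 0.624, -0.001]
wrist_force: [-0.0, -0.7, -1.6]
finger_gap: 0.0558
```

Run:
```python
from h import *
S,f=STAGE; go([S[0],S[1],.06],tool(STAGE,0))
s=snapshot('scene');t=snapshot('top');cv2.imwrite('pics/s9.png',s);cv2.imwrite('pics/t9.png',t)
a=np.zeros((600,800,3),np.uint8)
a[:,:400]=crop('scene',250,110,80,120,5,s); a[:480,400:]=crop('top',335,165,80,96,5,t)
cv2.imwrite('pics/c9.png',a)
```

```text
shift [-0.002, -0.0001, 0.0686] turn [-0.19, 0.05, 0.15]
```

View pics/c9.png

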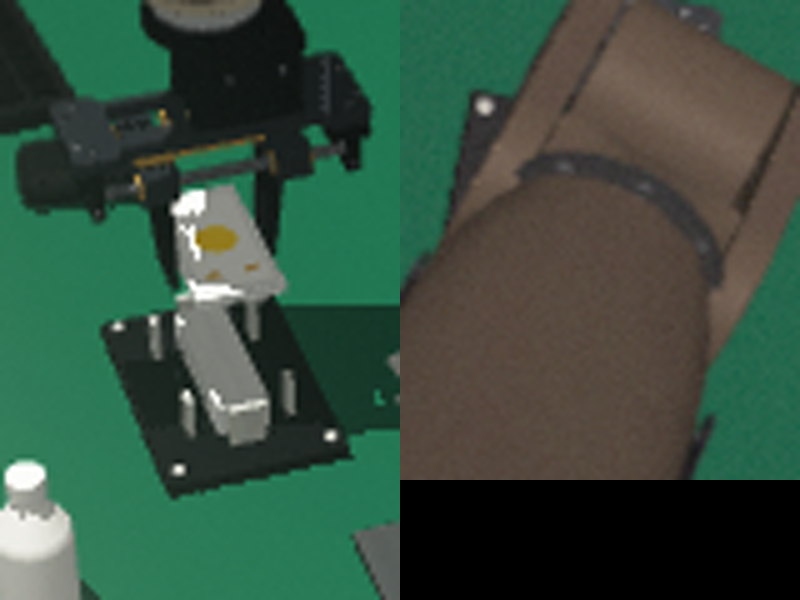

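The module is held flat, emitter up, over the stage. In the scene crop its near edge runs (193,297)–(285,288), the pedestal's near edge is around (222,405)–(268,395), and the top view is hidden by the arm. I'll check it against predicted projections.

Run:
```python
from h import *
s=cv2.imread('pics/s9.png'); o=get_obs(); q=o["ee_rot"]; R0=R.from_quat([q[1],q[2],q[3],q[0]]).as_matrix()
S,f=STAGE; T=o["tcp_pos"]
for dz in(.0047,):
  mod=[T+R0@np.array([x,y,dz]) for x,y in((.055,.028),(.055,-.028),(-.055,-.028),(-.055,.028))]
stg=lambda P:[S+f@np.array(p) for p in P]
base=stg([(.06,.085,.012),(-.06,.085,.012),(.06,-.085,.012)]); ped=stg([(.017,.05,.035),(-.017,.05,.035)])
stops=stg([(sx*.033,sy*.04,.04) for sx in(1,-1) for sy in(1,-1)]+[(0,.06,.04),(0,-.06,.04)])
k=10;x0,y0=268,140
a=crop("",x0,y0,60,60,k,s); a=cv2.copyMakeBorder(a,0,0,0,0,0)
for P,c in((mod,(0,0,255)),(base,(255,0,255)),(ped,(255,255,0)),(stops,(0,255,255))):
    for p in proj("scene",P): cv2.circle(a,tuple(((p+.5-[x0,y0])*k).round().astype(int).tolist()),3,c,-1)
cv2.imwrite("pics/c10.png",a)
```

```text
(no output)
```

View pics/c10.png

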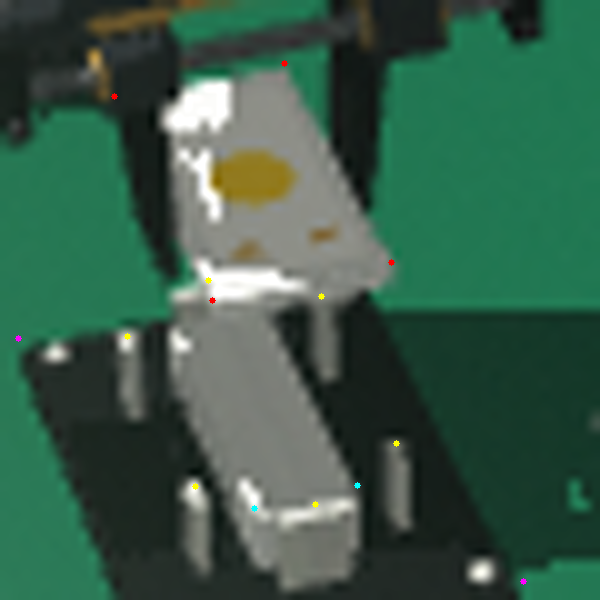

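The stage's projected stops and pedestal land on the imaged ones within about 0.5 px. The emitter centre (252,178) matches the tool-predicted plate centre (250,180), so alignment is good. I'm at the viewing limit, so the remaining checks are numeric and by force. Descending.

Request:
drive_tool:
  deltas:
    - [[-0.001,0,0.02],[-0.1,0,0.1],255]
    - [[-0.002,0,0.04],[-0.2,0,0.15],255]
    - [[-0.002,0,0.055],[-0.2,0,0.15],255]
    - [[-0.002,0,0.065],[-0.2,0,0.15],255]
    - [[-0.002,0,0.0685],[-0.2,0,0.15],255]
    - [[-0.002,0,0.0685],[-0.2,0,0.15],255]

```text
time_s: 20.35
tcp_pos: [0.5267, -0.2518, 0.0617]
ee_rot: [0.002, 0.782, 0.623, 0.0]
wrist_force: [0.1, -1.1, -1.5]
finger_gap: 0.0556
```

```bash
cat >> h.py <<'E'
def em(im,x,y,w,h):
    c=crop("",x,y,w,h,8,im).astype(int); m=((c[...,2]-c[...,0])>60).astype(np.uint8)
    cs,_=cv2.findContours(m,cv2.RETR_EXTERNAL,2); a=max(cs,key=cv2.contourArea); mo=cv2.moments(a)
    print("em area px",mo["m00"]/64,[round(v/8) for v in cv2.boundingRect(a)])
    return [(mo["m10"]/mo["m00"]+.5)/8-.5+x,(mo["m01"]/mo["m00"]+.5)/8-.5+y]
E
python3 - <<'E'
from h import *
S,f=STAGE; o=get_obs(); print(o["wrist_force"],o["tcp_pos"]); go([S[0],S[1],.0477],tool(STAGE,0))
s=snapshot("scene");T=o["tcp_pos"]; pr=proj("scene",[T-[0,0,.0047]])[0]; print("pred",pr)
e=em(s,int(pr[0])-11,int(pr[1])-8,22,17); print("emitter",e, "-> on plane",plane("scene",[e],T[2]-.0047)[0]-T)
E
```

```text
[ 0.1424 -1.1044 -1.4692] [ 0.5267 -0.2518  0.0617]
shift [0.0003, -0.0011, 0.014] turn [0.16, 0.09, -0.01]
pred [292.9422 174.2156]
em area px 33.1796875 [8, 6, 8, 5]
emitter [292.90670375166786, 173.98895789184522] -> on plane [-0.0005 -0.0011 -0.0047]
```

Request:
drive_tool:
  deltas:
    - [[0,-0.001,0.003],[0,0,0],255]
    - [[0,-0.001,0.006],[0,0,0],255]
    - [[0,-0.001,0.009],[0,0,0],255]
    - [[0,-0.001,0.0105],[0,0,0],255]
    - [[0,-0.001,0.0105],[0,0,0],255]

```text
time_s: 20.9
tcp_pos: [0.5255, -0.2516, 0.0507]
ee_rot: [0.001, 0.782, 0.623, 0.0]
wrist_force: [0.8, -0.5, -1.6]
finger_gap: 0.0558
```

Request:
drive_tool:
  deltas:
    - [[0,0,0.001],[0,0,0],255]
    - [[0,0,0.001],[0,0,0],255]

```text
time_s: 21.1
tcp_pos: [0.5255, -0.2516, 0.0499]
ee_rot: [0.001, 0.782, 0.623, 0.0]
wrist_force: [-0.1, 0.2, -1.8]
finger_gap: 0.0556
```

Request:
drive_tool:
  deltas:
    - [[0,0,0.001],[0,0,0],255]
    - [[0,0,0.001],[0,0,0],255]

```text
time_s: 21.3
tcp_pos: [0.5255, -0.2516, 0.0489]
ee_rot: [0.001, 0.782, 0.623, 0.0]
wrist_force: [0.4, -0.1, -1.1]
finger_gap: 0.0556
```

Request:
drive_tool:
  deltas:
    - [[0,0,0.001],[0,0,0],255]
    - [[0,0,0.001],[0,0,0],255]

```text
time_s: 21.5
tcp_pos: [0.5255, -0.2516, 0.0479]
ee_rot: [0.001, 0.782, 0.623, 0.0]
wrist_force: [0.3, -0.0, -1.6]
finger_gap: 0.0556
```

Request:
drive_tool:
  deltas:
    - [[0,0,0.001],[0,0,0],255]
    - [[0,0,0.001],[0,0,0],255]

```text
time_s: 21.7
tcp_pos: [0.5255, -0.2516, 0.0469]
ee_rot: [0.001, 0.782, 0.623, 0.0]
wrist_force: [-1.3, -0.1, -1.3]
finger_gap: 0.0554
```

Request:
drive_tool:
  deltas:
    - [[0,0,0.001],[0,0,0],255]
    - [[0,0,0.001],[0,0,0],255]

```text
time_s: 21.9
tcp_pos: [0.5255, -0.2516, 0.0459]
ee_rot: [0.001, 0.782, 0.623, 0.0]
wrist_force: [0.2, -0.4, -1.2]
finger_gap: 0.0561
```

Request:
drive_tool:
  deltas:
    - [[0,0,0.001],[0,0,0],255]
    - [[0,0,0.001],[0,0,0],255]

```text
time_s: 22.1
tcp_pos: [0.5256, -0.2516, 0.0453]
ee_rot: [0.002, 0.782, 0.623, 0.0]
wrist_force: [-2.0, 0.4, 3.8]
finger_gap: 0.0555
```

Request:
drive_tool:
  deltas:
    - [[0,0,0.001],[0,0,0],255]
    - [[0,0,0.001],[0,0,0],255]

```text
time_s: 22.3
tcp_pos: [0.5256, -0.2516, 0.0453]
ee_rot: [0.002, 0.782, 0.623, 0.0]
wrist_force: [-4.7, 2.3, 15.6]
finger_gap: 0.0556
```

Contact at TCP z 0.0453 puts the plate centre at about 39 mm. That is the pedestal and not a stop, which would read about 5 mm higher. Easing off, releasing and retreating.

Request:
drive_tool:
  deltas:
    - [[0,0,-0.001],[0,0,0],255]
    - [[0,0,-0.001],[0,0,0],95]
    - [[0,0,-0.001],[0,0,0],80]
    - [[0,0,-0.001],[0,0,0],50]
    - [[0,0,-0.001],[0,0,0],0]
    - [[0,0,-0.001],[0,0,0],0]
    - [[0,0,-0.001],[0,0,0],0]

```text
time_s: 23.0
tcp_pos: [0.5256, -0.2516, 0.0449]
ee_rot: [0.001, 0.782, 0.623, 0.0]
wrist_force: [-1.0, -0.1, -0.4]
finger_gap: 0.0915
```

Request:
drive_tool:
  deltas:
    - [[0,0,-0.01],[0,0,0],0]
    - [[0,0,-0.03],[0,0,0],0]
    - [[0,0,-0.06],[0,0,0],0]
    - [[0,0,-0.1],[0,0,0],0]
    - [[0,0,-0.14],[0,0,0],0]
    - [[0,0,-0.18],[0,0,0],0]
    - [[0,0,-0.2],[0,0,0],0]

```text
time_s: 23.7
tcp_pos: [0.5255, -0.2514, 0.2494]
ee_rot: [0.004, 0.782, 0.623, 0.001]
wrist_force: [0.3, -0.4, -0.0]
finger_gap: 0.0951
```

Request:
drive_tool:
  deltas:
    - [[-0.05,0,0],[0,0,0],0]
    - [[-0.1,-0.02,0],[0,0,0],0]
    - [[-0.15,-0.04,0],[0,0,0],0]
    - [[-0.2,-0.06,0],[0,0,0],0]
    - [[-0.25,-0.08,0],[0,0,0],0]
    - [[-0.25,-0.08,0],[0,0,0],0]
    - [[-0.25,-0.08,0],[0,0,0],0]

```text
time_s: 24.4
tcp_pos: [0.3898, -0.4784, 0.2455]
ee_rot: [0.002, 0.783, 0.622, 0.0]
wrist_force: [0.6, 0.2, 0.1]
finger_gap: 0.0947
```

Run:
```python
from h import *
s=snapshot("scene");t=snapshot("top");cv2.imwrite("pics/s11.png",s);cv2.imwrite("pics/t11.png",t)
S,f=STAGE; X=S+[0,0,.043]
for n,im in(("scene",s),("top",t)):
    p=proj(n,[X])[0]; e=em(im,int(p[0])-13,int(p[1])-10,26,21); print(n,"pred",p,"em",e,"stage frame mm",f.T@(plane(n,[e],.043)[0]-X)*1000)
# white plate outline in top view
k=8;x,y=345,180; c=crop("",x,y,60,52,k,t); m=(c.max(2)>150).astype(np.uint8)
m=cv2.morphologyEx(m,cv2.MORPH_OPEN,np.ones((40,40),np.uint8)); cs,_=cv2.findContours(m,cv2.RETR_EXTERNAL,2)
a=max(cs,key=cv2.contourArea); b=(cv2.boxPoints(cv2.minAreaRect(a))+.5)/k-.5+[x,y]; W=plane("top",b,.043)
print((W-X)@f*1000)
print("colours",t[195:220:6,360:392:8].tolist()[1][:4])
t0=cv2.imread("pics/top0.png"); s0=cv2.imread("pics/scene0.png")
for n,a,b,bx in(("rack top",t,t0,(190,200,230,235)),("mouse",t,t0,(440,195,475,235)),("tape",t,t0,(238,135,270,168)),("cleaner",t,t0,(320,132,345,160)),("driver",t,t0,(232,238,256,300)),("caliper",t,t0,(340,236,368,275)),("cleaner s",s,s0,(245,200,270,240)),("tape s",s,s0,(280,265,322,303)),("shorts s",s,s0,(380,252,408,280))):
    d=cv2.absdiff(a,b)[bx[1]:bx[3],bx[0]:bx[2]].max(2); print(n,"frac changed",(d>50).mean().round(3))
```

```text
em area px 36.1953125 [10, 9, 8, 5]
scene pred [293.4295 177.6297] em [293.49811587164544, 177.98851086409093] stage frame mm [0.3129 1.8201 0.    ]
em area px 61.71875 [10, 7, 9, 9]
top pred [373.5175 205.8574] em [374.2521993670886, 205.78103902953586] stage frame mm [ 0.6437 -2.0974 -0.    ]
[[-29.4948  53.8933  -0.    ]
 [ 31.778   53.9704  -0.    ]
 [ 32.4932 -63.4049  -0.    ]
 [-28.7542 -62.898   -0.    ]]
colours [[232, 236, 240], [231, 236, 239], [220, 233, 239], [231, 235, 239]]
rack top frac changed 0.001
mouse frac changed 0.054
tape frac changed 0.0
cleaner frac changed 0.0
driver frac changed 0.0
caliper frac changed 0.327
cleaner s frac changed 0.0
tape s frac changed 0.0
shorts s frac changed 0.0
```

Run:
```python
from h import *
g=lambda f:cv2.Canny(cv2.imread(f),40,120).astype(np.float32)
for a,b,(x,y,w,h) in(("scene0","s11",(324,168,58,28)),("scene0","s11",(250,132,38,24)),("top0","t11",(440,195,35,40))):
    A=cv2.GaussianBlur(g(f"pics/{a}.png"),(3,3),0)[y:y+h,x:x+w]; B=cv2.GaussianBlur(g(f"pics/{b}.png"),(3,3),0)[y-6:y+h+6,x-6:x+w+6]
    r=cv2.matchTemplate(B,A,cv2.TM_CCOEFF_NORMED); _,v,_,l=cv2.minMaxLoc(r); print(a,v,"shift px",l[0]-6,l[1]-6)
o=get_obs(); print(o["time_s"],o["wrist_force"])
hand_in()
```

```text
scene0 0.9409650564193726 shift px 0 0
scene0 0.9163151979446411 shift px 0 0
top0 0.7672930955886841 shift px 0 0
24.5 [-0.1893  0.3796 -0.9707]
the job is handed in; nothing more can be done
```

I drew the long module straight up out of the rack without jamming, stood it on the sloped stand emitter outward, and let go of it. I then took it again across its width, laid it emitter face up on the measuring stage, released it, and handed in at 24.5 s.

**Stand:** after release, the picture showed the module seated square on the ledge and plate. The emitter triangulated about 1.5 mm from the pose found by contact. That contact pose was about 6 mm off my first camera estimate of the stand, so I seated by contact force, which peaked at about 24 N.

**Stage:** it touched down with the plate centre at about 39 mm, which fits the pedestal rather than a stop. The white outline in the top view was square to the stage, with no visible yaw. It measured about 61 x 117 mm, larger than the plate, probably because the stops merged into it.

**Disagreement:** the two cameras differ on the module's position along the stage's long axis, +1.8 mm from the scene view and -2.1 mm from the top view. That fits the bias of about 4 mm low that my two-view heights showed throughout, but I could not pin it down further. I had used all 12 pictures, so the final placing was checked only by force and by numbers from the images.

**Other things:** the short modules, tape, cleaner and screwdriver show no change. The caliper and mouse areas changed in the top view; edge matching against the first pictures gave zero shift for both, so it is probably shadow or the arm. The mouse match from above was weaker (0.77).

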